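Put the heavier tin away

TASK

The two closed tins in the tray look the same, but one holds metal buckles and the other light coconut buttons: take them out of the tray one after the other, hefting each, and stand the lighter one on the bare tabletop. Slide the heavier one lengthwise into the free lane of the green cabinet, press it firmly home against the rubber buffer at the back, and push the cabinet door fully shut. Go gently: keep the tins upright, do not ram anything, and leave the buckle, the button and the hole punch where they lie.

Things in the scene. Friction and masses are not known exactly. Their poses are not given: they have to be found in the camera images.
- tin_p: closed oblong tinplate tin with slip lid, 100 long (own x) x 50 wide (own y) x 36 mm high, same either way round; origin at the centre of its underside, z up. It and tin_q look alike; one weighs at least 120 g more than the other, both under 0.6 kg, and either may be the heavier. Starts in the tray, long side roughly across the robot's view (along world y).
- tin_q: the other tin, of the same size and look (100 x 50 x 36 mm, origin at the centre of its underside, own x lengthwise)
- tray: fixed shallow grey tray, 330 (own x) x 200 (own y) mm, floor 6 mm thick, rim 22 mm high; origin at the centre of its underside; holds the two tins side by side
- table: birch plywood tabletop; its surface is at z = 0. The stretch between the tray and the open door (x 0.42 to 0.60, y 0.055 to 0.16 m) is always bare.
- cabinet: fixed low green steel cabinet, 200 deep (own x) x 320 wide (own y) x 147 mm high; origin at the centre of its underside; front looks along own -x. Compartment at the upper front, own y -145 to -5 mm, open height 44 mm over a steel shelf 100 mm above the table. Roof edge at own x -100, shelf edge at -110 mm. A divider leaves a free lane 53 mm wide at own y -145 to -92 mm; the rest holds cartons.
- lane_mouth (a point): on the shelf surface, at the middle of the free lane and at the shelf's front edge; axes as the cabinet's, own x points straight into the lane
- lane_home (a point): where the centre of a tin's underside lies when the tin is fully home in the lane, own x pointing into the lane: 50 mm behind the shelf's front edge and 50 mm before the buffer's face, so that the tin's outer end is then level with the shelf's front edge, 10 mm in front of the roof edge
- buffer: black rubber buffer block at the back of the free lane, 30 wide x 24 mm high, 6 to 30 mm above the shelf; a firm push of 5 to 8 N squeezes it by 2 to 3 mm (5 mm at most), and it springs back. Origin at the middle of its face (which meets the tin), level with the shelf; axes as the cabinet's
- door (a joint): the compartment's pan door, 150 wide x 58 mm high (92 to 150 mm above the table), 14 mm deep: 0 = shut, grows as it opens, 1.57 = square to the front, end stop 1.95 rad. Vertical hinge at the cabinet's own y = 0, on the side away from the free lane; it opens towards the cabinet's -x and stays where it is left, moving under about 1 N. Starts open.
- door_hinge (a point): on the door's hinge axis at mid height of the door, 121 mm above the table; turns with the door: own y points from the free edge to the hinge, own -x out of the door's outer face
- door_push (a point): on the door's outer face, 85 mm from the hinge axis at mid height; axes as door_hinge (own -x out of the face). A cam lock with a key turned level stands 40 mm out of the face, 119 to 141 mm from the hinge axis at mid height.
- buckle: silver trench-coat buckle, 62 x 46 mm, 6 mm high, lying loose on the table; leave alone
- button: round coconut shell button, 28 mm across, 5 mm high, lying on the table; leave alone
- punch: steel two-hole desk punch, 125 x 100 mm, 60 mm high, standing on the table; leave alone
Not all that is in view belongs to the job. What is shaped like the tin_p but pink is not meant.

How it is judged:
By the outcome, as a careful person would: the job done as asked, in the order asked, and still so for the second after the job is handed in, with the robot touching nothing.
It also fails if it takes over 72 s, if anything falls off the work surface, if the arm or the gripper's body presses on something with over 40 N, if the wrist force passes 120 N, or if a joint passes its speed limit or range.

ROBOT

A 6-joint arm with a two-finger parallel gripper is mounted at the origin on the work surface. World frame = base frame: x ahead of the robot, y to its left, z up, the work surface at z = 0. Lengths are in m, angles in rad, forces in N, time in s.
With the tool pointing down it reaches from about 0.3 to 0.75 m from the base axis. Payload 8.5 kg.
Tool frame: the origin (TCP) lies on the centre line of the jaws, within the pads' length; the fingertips stand 22 mm ahead of it and the grasp point (between the pads) lies 3 mm ahead of it (tips_ahead is the z of the fingertips in the tool frame, in m); z points along the fingers, y is the line along which they close (so a half turn about z gives the same grasp; the last joint's range is limited). The gripper opens to 88 mm and grips with 3 to 60 N. Pads are 18 mm wide; open, the fingers measure 123 mm over their backs; the gripper's body (75 mm by 187 mm) begins 45 mm behind the grasp point.
Start: joints at [-1.506, 0.381, 1.297, -0, 1.464, -0.215], TCP at [0.152, -0.529, 0.261] pointing down, gripper open.
Joint ranges: [-3.11, 3.11], [-0.89, 2.33], [0.22, 2.48], [-1.42, 4.56], [0.17, 2.85], [-2.88, 2.88]. Speed limits (rad/s): [2.39, 2.39, 3.14, 3.14, 3.14, 3.14].

INTERFACE

Orientations are given as [roll, pitch, yaw] about the fixed x, y, z axes, in that order (R = Rz(yaw) Ry(pitch) Rx(roll)).
In Python, from bench import state, snapshot, camera_model, hand_in, search_frame, cut_out, pinpoint, tips_ahead gives the robot as it stands.
- The arm moves only by the tool step_arm, never from a script. Its argument "series" is a list of rows, each a list of 7 numbers: the finger opening in cm, from 0 to 8.81, then the shift along the tool's x, y, z in cm, then the turn, a rotation vector about the tool's x, y, z in rad. In form: [[gripper, tx, ty, tz, wx, wy, wz], ...]. A call has 1 to 12 rows; each row shifts and turns the commanded pose from where the row before left it, along the tool's axes as they then stand; what a row does not reach is not made up. A row lasts 1/10 s, in which the tool goes at most 50 mm and 8.59 degrees, less where a joint would pass 70% of its speed; a pose out of reach is approached as far as the arm can. A call with a gripper value outside its range is refused whole. The fingers move at their own pace and stop on an object; "squeeze" is the grip in N (left out, the last holds). Time passes only in rows, so rows that do not move let the fingers close. It gives the time, the measured TCP pose, the force and the opening at its end, in the units of the state.
- state(): the state, without advancing time (a new reading comes with each control period).
- snapshot(name): name is "side" or "top" or "wrist"; returns the picture (480x640x3 uint8, blue, green, red); there is no depth.
- camera_model(name): a dict with "K" (3x3 intrinsics, pixels), "dist" ([k1, k2, p1, p2, k3] as OpenCV has them; the pictures are not rectified), "world_from_camera" (4x4, takes a point from camera to world coordinates). Camera axes: x right, y up, looking along -z (the intrinsics and any distortion apply to the point x, -y, -z); pixel columns grow to the right and rows downward; lengths in m; the calibration is good to about 2 mm. A picture is of the moment at which its call begins: read the wrist's pose just before it. camera_model takes no time and is no camera call; for the wrist camera it gives the pose at the moment of the call.
- hand_in(): hands the job in, once; it reports no verdict.
Trained networks look in the newest picture that a camera, given by its name, has taken for a name from the list of things; names that differ only in an ending like _2 or _b are one class to them, and where a whole thing is asked for, a point or a joint stands for the part that bears it (a point fixed in the world has none). Each returns a list of dicts, best first, with "confidence" (0 to 1); they miss things now and then, are a little off and sometimes report something else, mostly with a low value. They report only what shows in the picture. A call takes as long as a camera call. They do not tell look-alikes from the thing itself.
- search_frame(camera, name): "box" ([centre column, centre row, width, height] in pixels, round what is visible of it).
- cut_out(camera, name): "region" (480x640 bool, what is visible of it) and "box" ([centre column, centre row, width, height] in pixels, round what is visible of it).
- pinpoint(camera, name): "at" ([column, row] in pixels: a listed point, or the origin of a listed thing).
The state is a dict: "t": time; "qpos": joint angles; "dq": joint speeds; "joint_efforts": joint torques, N m; "tcp_pos": TCP position; "orientation": TCP orientation; "ft_force": force on the tool from outside, world axes, zero at the start; "ft_torque": the same for the moment, N m; "finger_gap": opening from 0.0 (shut) to 1.0 (fully open).
Only numpy, scipy, OpenCV 4.12 (cv2) and the standard library are available. Lean on these libraries where they do the work, as an engineer would, in place of code of your own. Each camera call takes 0.05 s, during which the arm holds its last target. There are 200 camera calls.

## Working session

There is one attempt and no reset: what is moved stays moved. The work goes in short steps, Python scripts to look and compute and a tool call to move; the robot and the scene stay as the last step left them, time stands still between calls to the robot, and variables do not carry over. Pictures are saved under pics/ and viewed, on a budget of 10 in all, crops included, one or two more only if the job needs it, and the job is handed in when it is done.

Besides the shell and the picture viewer there is one more tool, called after ">>>" as name(argument=value, ...) on one line, values as JSON. step_arm: Moves the arm, as the interface text tells. Its arguments: {"type":"object","properties":{"series":{"type":"array"},"squeeze":{"type":"number"}},"required":["series"]}

```bash
mkdir -p pics; ls; python3 - <<'E'
from bench import *
import cv2,numpy as np
for n in ["top","side"]:
    cv2.imwrite(f"pics/{n}0.png",snapshot(n))
    m=camera_model(n); print(n,np.round(m["K"],1).tolist(),np.round(m["dist"],3),np.round(m["world_from_camera"],3).tolist())
    for t in ["tin_p","tray","cabinet","door","buckle","button","punch"]:
        print(t,[(round(d["confidence"],2),np.round(d["box"]).tolist()) for d in search_frame(n,t)])
    for t in ["lane_mouth","lane_home","door_hinge","door_push","buffer","tin_p","tray","cabinet"]:
        print(t,[(round(d["confidence"],2),np.round(d["at"],1).tolist()) for d in pinpoint(n,t)])
print(state(),tips_ahead)
E
```

```text
pics
top [[464.1, 0.0, 316.5], [0.0, 464.1, 244.7], [0.0, 0.0, 1.0]] [0.04 0.   0.   0.   0.  ] [[0.011, 0.998, -0.064, 0.505], [-1.0, 0.009, -0.024, 0.107], [-0.023, 0.065, 0.998, 1.083], [0.0, 0.0, 0.0, 1.0]]
tin_p [(0.93, [230.0, 290.0, 47.0, 21.0]), (0.86, [144.0, 306.0, 35.0, 48.0]), (0.84, [224.0, 228.0, 45.0, 26.0])]
tray [(0.97, [226.0, 262.0, 92.0, 142.0])]
cabinet [(0.7, [494.0, 251.0, 212.0, 188.0])]
door [(0.87, [429.0, 208.0, 80.0, 40.0])]
buckle [(0.55, [378.0, 322.0, 32.0, 32.0])]
button [(0.56, [338.0, 206.0, 10.0, 8.0])]
punch [(0.55, [338.0, 168.0, 50.0, 58.0])]
lane_mouth [(0.69, [434.5, 279.4]), (0.4, [371.9, 335.6])]
lane_home [(0.6, [456.8, 290.0])]
door_hinge [(0.94, [459.0, 223.9])]
door_push [(0.59, [420.7, 210.1])]
buffer []
tin_p [(0.98, [232.5, 287.7]), (0.67, [227.9, 228.9])]
tray [(0.79, [231.6, 260.5])]
cabinet [(0.96, [488.5, 252.1])]
side [[622.0, 0.0, 323.6], [0.0, 622.0, 233.3], [0.0, 0.0, 1.0]] [-0.048  0.     0.     0.     0.   ] [[0.884, 0.347, -0.314, 0.066], [-0.468, 0.625, -0.625, -0.924], [-0.02, 0.7, 0.714, 1.258], [0.0, 0.0, 0.0, 1.0]]
tin_
[... 609 characters left out ...]
.9, 314.2])]
{'t': 1.6, 'qpos': array([-1.50631915e+00,  3.80603579e-01,  1.29742671e+00, -4.91174665e-05,
        1.46360709e+00, -2.15312676e-01]), 'dq': array([ 1.60141105e-03,  7.82915001e-04, -1.44694734e-04, -2.20042948e-03,
        3.00633623e-05,  1.30649015e-04]), 'joint_efforts': array([ 1.11459319e-04, -4.37793374e+01, -2.24730510e+01,  7.14527140e-02,
        3.13434564e-02, -2.92275286e-05]), 'tcp_pos': array([ 0.15186259, -0.52858673,  0.26073746]), 'orientation': array([-3.14153853e+00,  3.81520978e-05,  2.79795113e-01]), 'ft_force': array([ 0.10913811, -0.01096028,  0.41278419]), 'ft_torque': array([0.0131317 , 0.02177295, 0.01738714]), 'finger_gap': 0.9951299723207708} 0.022
```

```bash
python3 - <<'E'
import cv2
a=cv2.imread("pics/top0.png")[130:370,110:610]; b=cv2.imread("pics/side0.png")[160:420,200:500]
cv2.imwrite("pics/v1.png",cv2.resize(a,(800,384),interpolation=cv2.INTER_CUBIC))
cv2.imwrite("pics/v2.png",cv2.resize(b,(690,598),interpolation=cv2.INTER_CUBIC))
E
```

```text
(no output)
```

View pics/v1.png

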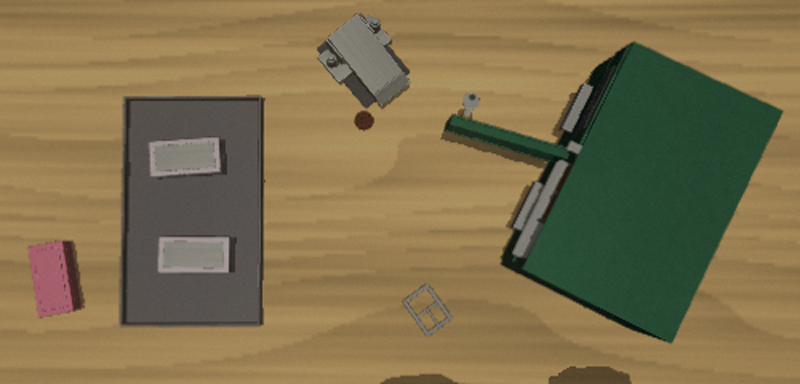

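View pics/v2.png

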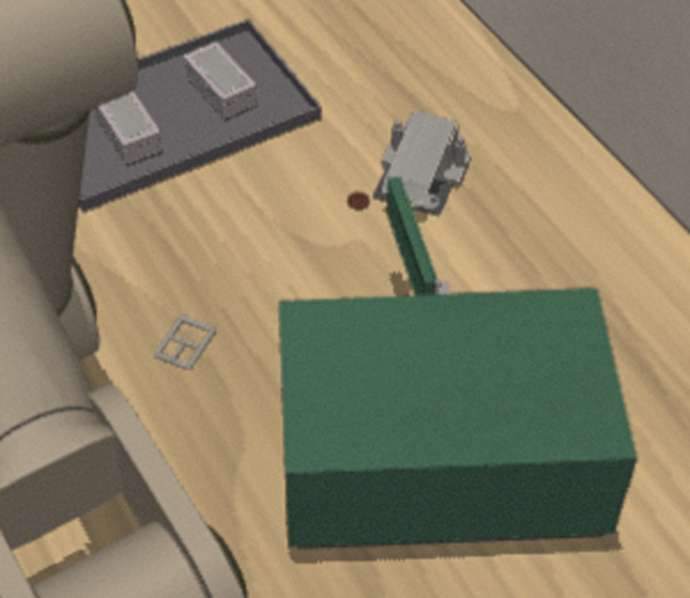

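The tins are at about (226,228) and (231,289) in the top picture, both pale with a grey lid. The pink box at (144,306) is the look-alike and isn't meant. The cabinet's front faces left and up, with the free lane at its lower end and the door standing out to the left. Next I measure.

```bash
cat > h.py <<'E'
import cv2,numpy as np
from bench import *
def proj(m,uv,z):
    uv=np.asarray(uv,float).reshape(-1,1,2)
    n=cv2.undistortPoints(uv,np.array(m["K"]),np.array(m["dist"])).reshape(-1,2)
    T=np.array(m["world_from_camera"]); d=np.c_[n[:,0],-n[:,1],-np.ones(len(n))]@T[:3,:3].T
    return T[:3,3]+d*((z-T[2,3])/d[:,2])[:,None]
def topix(m,P):
    T=np.array(m["world_from_camera"]); p=(np.asarray(P,float).reshape(-1,3)-T[:3,3])@T[:3,:3]*[1,-1,-1]
    return cv2.projectPoints(p,np.zeros(3),np.zeros(3),np.array(m["K"]),np.array(m["dist"]))[0].reshape(-1,2)
def rect(mask,m,z):
    c=max(cv2.findContours(mask.astype(np.uint8),cv2.RETR_EXTERNAL,cv2.CHAIN_APPROX_NONE)[0],key=cv2.contourArea)
    P=proj(m,c.reshape(-1,2),z)[:,:2]; (cx,cy),(w,h),a=cv2.minAreaRect((P*1000).astype(np.float32))
    if w<h: w,h,a=h,w,a+90
    a=(a+90)%180-90
    return np.round([cx,cy,w,h,a],1)
E
python3 - <<'E'
from h import *
im=cv2.imread("pics/top0.png"); m=camera_model("top"); hsv=cv2.cvtColor(im,cv2.COLOR_BGR2HSV)
print(hsv[250,520],hsv[209,430],hsv[228,226],hsv[233,256])
g=((hsv[...,0]>50)&(hsv[...,0]<90)&(hsv[...,1]>120)&(hsv[...,2]>50)).astype(np.uint8)
roof=cv2.morphologyEx(g,cv2.MORPH_OPEN,np.ones((31,31)))
print("roof",rect(roof,m,.147))
d=g&~cv2.dilate(roof,np.ones((5,5))); d=cv2.morphologyEx(d,cv2.MORPH_OPEN,np.ones((3,3))); d[:,465:]=0
print("door",rect(d,m,.150))
b=(hsv[...,2]>115)&(hsv[...,1]<60)
for y0,y1 in((205,255),(265,315)):
    k=np.zeros_like(b); k[y0:y1,195:262]=b[y0:y1,195:262]
    k=cv2.morphologyEx(k.astype(np.uint8),cv2.MORPH_CLOSE,np.ones((5,5))); print("tin",rect(k,m,.042))
g2=hsv[...,2]<110
print("hinge",proj(m,[[459,223.9]],.121),"push",proj(m,[[420.7,210.1]],.121),"mouth,home",proj(m,[[434.5,279.4],[456.8,290]],.1))
print("buckle,button,punch,tray",proj(m,[[378,322],[338,206],[338,168],[231.6,260.5]],0))
E
```

```text
[ 71 117  74] [ 19 117 164] [ 18  25 131] [13 26 87]Traceback (most recent call last):
  File "<stdin>", line 6, in <module>
  File "h.py", line 12, in rect
    c=max(cv2.findContours(mask.astype(np.uint8),cv2.RETR_EXTERNAL,cv2.CHAIN_APPROX_NONE)[0],key=cv2.contourArea)
ValueError: max() iterable argument is empty
```

```bash
python3 - <<'E'
from h import *
im=cv2.imread("pics/top0.png"); m=camera_model("top"); im=cv2.GaussianBlur(im,(3,3),0);hsv=cv2.cvtColor(im,cv2.COLOR_BGR2HSV)
g=((hsv[...,0]>50)&(hsv[...,0]<95)&(hsv[...,1]>80)&(hsv[...,2]>52)).astype(np.uint8)
roof=cv2.morphologyEx(g,cv2.MORPH_OPEN,cv2.getStructuringElement(cv2.MORPH_ELLIPSE,(21,21)))
print("roof",rect(roof,m,.147))
d=g.copy(); d[:,459:]=0; d[235:]=0;d[:,:380]=0
print("door",rect(d,m,.150))
b=(hsv[...,2]>112)&(hsv[...,1]<70)
for y0,y1 in((205,255),(265,315)):
    k=np.zeros_like(b); k[y0:y1,195:262]=b[y0:y1,195:262]
    k=cv2.morphologyEx(k.astype(np.uint8),cv2.MORPH_CLOSE,np.ones((5,5))); print("tin",rect(k,m,.042))
print("hinge",proj(m,[[459,223.9]],.121),"push",proj(m,[[420.7,210.1]],.121),"mouth,home",proj(m,[[434.5,279.4],[456.8,290]],.1))
print("buckle,button,punch,tray",proj(m,[[378,322],[338,206],[338,168],[231.6,260.5]],0))
E
```

```text
roof [ 562.6 -266.3  317.7  202.6  -26.1]
door [628.7 -87.8 138.2  14.1  74.3]
tin [609.3 340.   99.8  49.8 -85.1]
tin [471.2 324.5  98.9  49.1 -89.4]
hinge [[ 0.6129921  -0.16319811  0.121     ]] push [[ 0.64114959 -0.08510685  0.121     ]] mouth,home [[ 0.49814381 -0.11741853  0.1       ]
 [ 0.4766796  -0.16327018  0.1       ]]
buckle,button,punch,tray [[ 0.39808255 -0.01062975  0.        ]
 [ 0.66663223  0.08343551  0.        ]
 [ 0.75685121  0.08418388  0.        ]
 [ 0.53621053  0.33126376  0.        ]]
```

```bash
cat >> h.py <<'E'
from scipy.spatial.transform import Rotation as Ro
def plan(xyz,yaw,n,start=None):
    "constant row (cm, rad) that applied n times goes from start (or measured pose) to tool-down target"
    s=start or (state()["tcp_pos"],state()["orientation"])
    R0=Ro.from_euler("xyz",s[1]); R1=Ro.from_euler("xyz",[np.pi,0,yaw])
    w=(R0.inv()*R1).as_rotvec()/n
    S=sum(Ro.from_rotvec(w*k).as_matrix() for k in range(n))
    t=np.linalg.solve(S,R0.inv().apply(np.array(xyz)-s[0]))*100
    print(n,"x",np.round(t,2).tolist(),np.round(w,4).tolist(),"len cm/row",round(np.linalg.norm(t),2))
    return (np.array(xyz),[np.pi,0,yaw])
E
python3 -c "
from h import *
s=plan([.471,.3545,.20],1.581,24)
plan([.471,.3545,.033],1.581,6,s)"
```

```text
24 x [3.99, -1.32, 0.25] [-0.0, -0.0, -0.0542] len cm/row 4.21
6 x [0.0, -0.0, 2.78] [0.0, 0.0, 0.0] len cm/row 2.78
```

>>> step_arm(series=[[8.8,3.99,-1.32,0.25,0,0,-0.0542],[8.8,3.99,-1.32,0.25,0,0,-0.0542],[8.8,3.99,-1.32,0.25,0,0,-0.0542],[8.8,3.99,-1.32,0.25,0,0,-0.0542],[8.8,3.99,-1.32,0.25,0,0,-0.0542],[8.8,3.99,-1.32,0.25,0,0,-0.0542],[8.8,3.99,-1.32,0.25,0,0,-0.0542],[8.8,3.99,-1.32,0.25,0,0,-0.0542],[8.8,3.99,-1.32,0.25,0,0,-0.0542],[8.8,3.99,-1.32,0.25,0,0,-0.0542],[8.8,3.99,-1.32,0.25,0,0,-0.0542],[8.8,3.99,-1.32,0.25,0,0,-0.0542]], squeeze=35)

```text
t: 2.8
tcp_pos: [0.4616, -0.1397, 0.2308]
orientation: [3.141, -0.0, 0.932]
ft_force: [0.8, -1.5, 0.8]
finger_gap: 0.996
```

>>> step_arm(series=[[8.8,3.99,-1.32,0.25,0,0,-0.0542],[8.8,3.99,-1.32,0.25,0,0,-0.0542],[8.8,3.99,-1.32,0.25,0,0,-0.0542],[8.8,3.99,-1.32,0.25,0,0,-0.0542],[8.8,3.99,-1.32,0.25,0,0,-0.0542],[8.8,3.99,-1.32,0.25,0,0,-0.0542],[8.8,3.99,-1.32,0.25,0,0,-0.0542],[8.8,3.99,-1.32,0.25,0,0,-0.0542],[8.8,3.99,-1.32,0.25,0,0,-0.0542],[8.8,3.99,-1.32,0.25,0,0,-0.0542],[8.8,3.99,-1.32,0.25,0,0,-0.0542],[8.8,3.99,-1.32,0.25,0,0,-0.0542]])

```text
t: 4.0
tcp_pos: [0.4719, 0.3559, 0.2006]
orientation: [3.141, -0.0, 1.583]
ft_force: [0.6, 0.1, -1.0]
finger_gap: 1.001
```

```bash
python3 - <<'E'
from h import *
m=camera_model("wrist");im=snapshot("wrist");s=state()
print(np.round(m["world_from_camera"],3).tolist(),np.round(m["K"],0).tolist())
c=im.copy()
for x,y,a in((.4712,.3245,-89.4),(.6093,.340,-85.1)):
    u=np.array([np.cos(np.radians(a)),np.sin(np.radians(a))]);v=np.array([-u[1],u[0]])
    q=topix(m,[[*(np.array([x,y])+i*.05*u+j*.025*v),.042] for i,j in((1,1),(1,-1),(-1,-1),(-1,1))])
    if abs(q).max()<5000: cv2.polylines(c,[q.astype(np.int32)],True,(0,0,255),1)
for d in cut_out("wrist","tin_p"):
    print(d["confidence"],np.round(d["box"]),rect(d["region"],m,.042)); 
cv2.imwrite("pics/w1.png",c)
E
```

```text
[[1.0, -0.011, -0.003, 0.472], [0.012, 0.953, 0.304, 0.434], [-0.0, -0.304, 0.953, 0.325], [0.0, 0.0, 0.0, 1.0]] [[376.0, 0.0, 315.0], [0.0, 376.0, 237.0], [0.0, 0.0, 1.0]]
0.98 [270.  21. 149.  40.] [441.  496.2  98.7  24.    0.6]
0.94 [483. 240.  87. 125.] [604.5 341.3 104.7  62.1 -86.4]
0.8 [315. 259.  64. 120.] [472.7 325.5 105.2  50.   89.9]
```

View pics/w1.png

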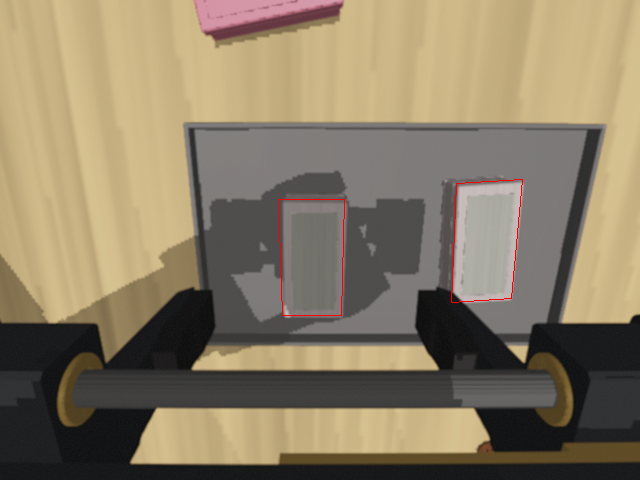

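The red outlines drawn from the top-camera poses lie on the tins at (313,257) and (488,240). The pink box at (270,15) is left out. Now I grasp the nearer tin, 30 mm off centre.

>>> step_arm(series=[[8.8,0,0,4,0,0,0],[8.8,0,0,4,0,0,0],[8.8,0,0,4,0,0,0],[8.8,0,0,2.5,0,0,0],[8.8,0,0,1.5,0,0,0],[8.8,0,0,0.7,0,0,0],[4,0,0,0,0,0,0],[4,0,0,0,0,0,0],[4,0,0,0,0,0,0],[4,0,0,0,0,0,0],[4,0,0,0,0,0,0],[4,0,0,0,0,0,0]], squeeze=35)

```text
t: 5.3
tcp_pos: [0.4723, 0.3543, 0.0343]
orientation: [3.141, -0.0, 1.581]
ft_force: [-1.4, -1.1, 4.4]
finger_gap: 0.561
```

>>> step_arm(series=[[4,0,0,-0.5,0,0,0],[4,0,0,-1.5,0,0,0],[4,0,0,-2.5,0,0,0],[4,0,0,-2.5,0,0,0],[4,0,0,-1.0,0,0,0],[4,0,0,0,0,0,0],[4,0,0,0,0,0,0],[4,0,0,0,0,0,0]])

```text
t: 6.1
tcp_pos: [0.4718, 0.3539, 0.1123]
orientation: [-3.139, 0.001, 1.581]
ft_force: [-1.4, -0.2, -3.5]
finger_gap: 0.566
```

```bash
python3 - <<'E'
from h import *
f=[]
for i in range(6):
    im=snapshot("wrist"); s=state(); f.append(np.r_[s["ft_force"],s["ft_torque"]])
print(np.round(np.mean(f,0),2),np.round(np.std(f,0),2),s["tcp_pos"],s["finger_gap"],s["t"])
cv2.imwrite("pics/w2.png",im)
print([(d["confidence"],np.round(d["box"])) for d in search_frame("wrist","tin_p")])
s=plan([.47,.135,.12],np.pi/2,6); plan([.47,.135,.0325],np.pi/2,4,s)
E
```

```text
[ 0.01 -0.14 -4.14  0.08 -0.1   0.01] [0.4  0.17 0.46 0.03 0.02 0.04] [0.47226625 0.35414192 0.11339464] 0.563907585384937 6.4
[(0.85, array([544., 273., 132., 151.])), (0.64, array([316., 361., 142., 187.])), (0.58, array([186.,   4.,  34.,   6.]))]
6 x [-3.65, -0.06, -0.11] [-0.0001, 0.0, 0.0016] len cm/row 3.65
4 x [0.0, -0.0, 2.19] [0.0, 0.0, 0.0] len cm/row 2.19
```

>>> step_arm(series=[[4,-2,0,0,0,0,0.002],[4,-4,-0.05,0,0,0,0.002],[4,-4.5,-0.05,0,0,0,0.002],[4,-4.5,-0.05,0,0,0,0.002],[4,-4,-0.05,0,0,0,0.002],[4,-2,0,0,0,0,0],[4,-0.9,0,2,0,0,0],[4,0,0,3,0,0,0],[4,0,0,2,0,0,0],[4,0,0,0.8,0,0,0],[4,0,0,0.3,0,0,0],[4,0,0,0,0,0,0]])

```text
t: 7.65
tcp_pos: [0.4717, 0.1353, 0.0332]
orientation: [3.141, -0.0, 1.571]
ft_force: [0.3, -0.3, -4.2]
finger_gap: 0.561
```

>>> step_arm(series=[[4,0,0,0.2,0,0,0],[4,0,0,0.2,0,0,0],[4,0,0,0.1,0,0,0],[4,0,0,0,0,0,0]])

```text
t: 8.05
tcp_pos: [0.4716, 0.1353, 0.0283]
orientation: [3.141, -0.0, 1.571]
ft_force: [-0.9, 0.7, 2.1]
finger_gap: 0.565
```

>>> step_arm(series=[[8.8,0,0,0,0,0,0],[8.8,0,0,0,0,0,0],[8.8,0,0,0,0,0,0],[8.8,0,0,-2,0,0,0],[8.8,0,0,-3.5,0,0,0],[8.8,0,0,-3.5,0,0,0],[8.8,0,0,-1,0,0,0]])

```text
t: 8.75
tcp_pos: [0.4724, 0.1353, 0.1307]
orientation: [3.136, -0.0, 1.571]
ft_force: [0.1, -0.6, -0.2]
finger_gap: 0.992
```

```bash
python3 -c "
from h import *
print(state()['tcp_pos'],state()['ft_force'])
s=plan([.607,.370,.13],1.656,7)
"
```

```text
[0.47243907 0.13528933 0.13073643] [ 0.10516796 -0.63936131 -0.22119037]
7 x [3.28, 2.04, 0.02] [0.0008, 0.0, -0.0122] len cm/row 3.87
```

>>> step_arm(series=[[8.8,3.28,2.04,0,0,0,-0.0122],[8.8,3.28,2.04,0,0,0,-0.0122],[8.8,3.28,2.04,0,0,0,-0.0122],[8.8,3.28,2.04,0,0,0,-0.0122],[8.8,3.28,2.04,0,0,0,-0.0122],[8.8,3.28,2.04,0,0,0,-0.0122],[8.8,3.28,2.04,0,0,0,-0.0122],[8.8,0,0,3,0,0,0],[8.8,0,0,3,0,0,0],[8.8,0,0,2,0,0,0],[8.8,0,0,1.3,0,0,0],[8.8,0,0,0.3,0,0,0]])

```text
t: 9.95
tcp_pos: [0.605, 0.3694, 0.0296]
orientation: [-3.138, 0.001, 1.656]
ft_force: [0.1, 0.3, 0.3]
finger_gap: 0.998
```

>>> step_arm(series=[[4,0,0,0,0,0,0],[4,0,0,0,0,0,0],[4,0,0,0,0,0,0],[4,0,0,0,0,0,0],[4,0,0,0,0,0,0],[4,0,0,0,0,0,0]])

```text
t: 10.55
tcp_pos: [0.6059, 0.3698, 0.0323]
orientation: [3.141, -0.0, 1.656]
ft_force: [-1.1, -0.5, 3.2]
finger_gap: 0.569
```

>>> step_arm(series=[[4,0,0,-0.5,0,0,0],[4,0,0,-1.5,0,0,0],[4,0,0,-2.5,0,0,0],[4,0,0,-2.5,0,0,0],[4,0,0,-1.0,0,0,0],[4,0,0,0,0,0,0],[4,0,0,0,0,0,0],[4,0,0,0,0,0,0]])

```text
t: 11.35
tcp_pos: [0.6051, 0.3695, 0.1102]
orientation: [-3.139, 0.001, 1.656]
ft_force: [-1.1, 0.5, -2.3]
finger_gap: 0.566
```

```bash
python3 - <<'E'
from h import *
f=[]
for i in range(6):
    im=snapshot("top"); s=state(); f.append(np.r_[s["ft_force"],s["ft_torque"]])
print(np.round(np.mean(f,0),2),np.round(np.std(f,0),2),s["tcp_pos"],s["finger_gap"],s["t"])
plan([.57,.135,.11],np.pi/2,7)
E
```

```text
[-0.17  0.22 -1.51  0.02 -0.09 -0.01] [0.26 0.26 0.6  0.04 0.03 0.03] [0.60557191 0.36968666 0.11135189] 0.5639772572185905 11.65
7 x [-3.32, -0.67, 0.02] [-0.0001, 0.0, 0.0122] len cm/row 3.39
```

>>> step_arm(series=[[4,-2,-0.4,0,0,0,0.0122],[4,-3.6,-0.7,0,0,0,0.0122],[4,-4.3,-0.87,0,0,0,0.0122],[4,-4.3,-0.87,0,0,0,0.0122],[4,-4.3,-0.87,0,0,0,0.0122],[4,-3,-0.67,0,0,0,0.0122],[4,-1.74,-0.4,1,0,0,0.0122],[4,0,0,2.5,0,0,0],[4,0,0,2.5,0,0,0],[4,0,0,1.4,0,0,0],[4,0,0,0.5,0,0,0],[4,0,0,0,0,0,0]])

```text
t: 12.85
tcp_pos: [0.5694, 0.1354, 0.0325]
orientation: [-3.141, 0.0, 1.571]
ft_force: [0.0, 0.9, -1.7]
finger_gap: 0.568
```

>>> step_arm(series=[[4,0,0,0.3,0,0,0],[4,0,0,0.2,0,0,0],[4,0,0,0.1,0,0,0],[4,0,0,0,0,0,0]])

```text
t: 13.25
tcp_pos: [0.5695, 0.1354, 0.0269]
orientation: [3.141, -0.0, 1.571]
ft_force: [-0.5, -0.1, -2.2]
finger_gap: 0.566
```

>>> step_arm(series=[[4,0,0,0.1,0,0,0],[4,0,0,0.05,0,0,0],[4,0,0,0,0,0,0]])

```text
t: 13.55
tcp_pos: [0.5696, 0.1354, 0.0262]
orientation: [3.141, 0.0, 1.571]
ft_force: [-2.9, -0.9, 6.2]
finger_gap: 0.561
```

>>> step_arm(series=[[8.8,0,0,0,0,0,0],[8.8,0,0,0,0,0,0],[8.8,0,0,0,0,0,0],[8.8,0,0,-2.5,0,0,0],[8.8,0,0,-3.5,0,0,0],[8.8,0,0,-1.5,0,0,0],[8.8,0,-3,0,0,0,0],[8.8,0,-4,0,0,0,0],[8.8,0,-2.75,0,0,0,0],[8.8,0,0,0,0,0,0]])

```text
t: 14.55
tcp_pos: [0.4689, 0.1356, 0.1003]
orientation: [-3.139, 0.0, 1.571]
ft_force: [-0.5, 0.1, 0.6]
finger_gap: 0.997
```

```bash
python3 - <<'E'
from h import *
im=snapshot("top"); m=camera_model("top");w=snapshot("wrist");mw=camera_model("wrist")
print(state()["tcp_pos"],state()["t"])
for c,mm in(("top",m),("wrist",mw)):
  for d in cut_out(c,"tin_p"): print(c,round(d["confidence"],2),np.round(d["box"]),rect(d["region"],mm,.036))
a=im[130:370,130:530]; cv2.imwrite("pics/v4.png",np.vstack([cv2.resize(a,(560,336)),cv2.resize(w,(560,420))[:260]]))
E
```

```text
[0.47245176 0.13540889 0.10061107] 14.65
top 0.87 [146. 303.  34.  51.] [437.8 518.9 101.8  60.8  11.3]
top 0.81 [327. 246.  43.  22.] [570.1 106.2  96.5  48.8  88.4]
wrist 0.97 [484. 297. 129. 145.] [566.3 119.9  84.   60.9  89.9]
wrist 0.71 [316. 296.  91. 140.] [473.9 116.4  90.9  51.   89. ]
```

View pics/v4.png

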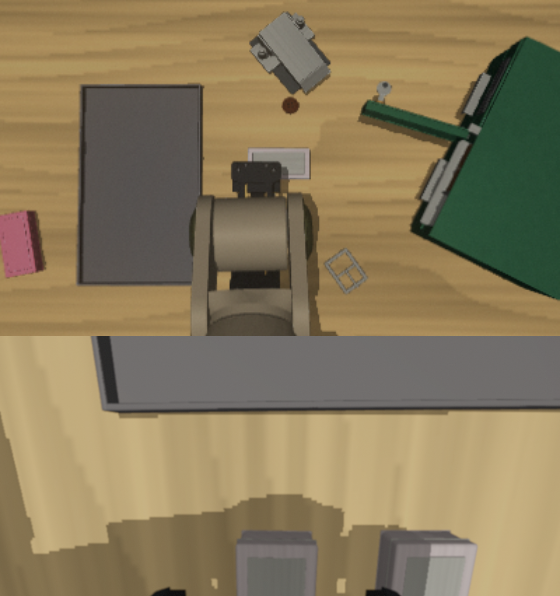

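The tray is empty and both tins stand upright, with the lighter one at (0.570, 0.106). I now grasp the heavier tin at (0.472, 0.105).

>>> step_arm(series=[[8.8,0.2,0,3,0,0,0],[8.8,0,0,2.5,0,0,0],[8.8,0,0,1.4,0,0,0],[8.8,0,0,0.2,0,0,0],[4,0,0,0,0,0,0],[4,0,0,0,0,0,0],[4,0,0,0,0,0,0],[4,0,0,0,0,0,0],[4,0,0,0,0,0,0],[4,0,0,0,0,0,0]], squeeze=40)

```text
t: 15.75
tcp_pos: [0.472, 0.1374, 0.0296]
orientation: [3.141, -0.0, 1.571]
ft_force: [-0.9, 0.2, 5.2]
finger_gap: 0.565
```

```bash
python3 - <<'E'
from h import *
st=state();print(st["tcp_pos"],st["ft_force"],st["finger_gap"])
# look pose: tin front 80mm before shelf edge, high
c=np.array([.5626,-.2663]);u=np.array([-.440,-.898]);v=np.array([.898,-.440])
def P(x,y): return c+u*x+v*y
print("mouth",P(-.11,-.1185),"home",P(-.06,-.1185))
z0=st["tcp_pos"][2]
s=(st["tcp_pos"]+[0,0,.17],[np.pi,0,np.pi/2])
print(np.array(P(-.24,-.1185)))
plan([*P(-.24,-.1185),z0+.17],np.radians(63.9),7,s)
E
```

```text
[0.47201161 0.13738837 0.02963794] [-0.86884069  0.18092492  5.22128415] 0.565166295523773
mouth [ 0.504587 -0.11538 ] home [ 0.482587 -0.16028 ]
[0.561787 0.00136 ]
7 x [-1.67, 1.65, 0.0] [0.0, -0.0, 0.0651] len cm/row 2.35
```

>>> step_arm(series=[[4,0,0,-0.5,0,0,0],[4,0,0,-2,0,0,0],[4,0,0,-3.5,0,0,0],[4,0,0,-4,0,0,0],[4,0,0,-4,0,0,0],[4,0,0,-2.5,0,0,0],[4,0,0,-0.5,0,0,0],[4,0,0,0,0,0,0]])

```text
t: 16.55
tcp_pos: [0.4716, 0.1374, 0.1989]
orientation: [-3.141, -0.0, 1.571]
ft_force: [-0.3, -0.2, -5.1]
finger_gap: 0.563
```

>>> step_arm(series=[[4,-1.67,1.65,0,0,0,0.0651],[4,-1.67,1.65,0,0,0,0.0651],[4,-1.67,1.65,0,0,0,0.0651],[4,-1.67,1.65,0,0,0,0.0651],[4,-1.67,1.65,0,0,0,0.0651],[4,-1.67,1.65,0,0,0,0.0651],[4,-1.67,1.65,0,0,0,0.0651],[4,0,0,0,0,0,0],[4,0,0,0,0,0,0],[4,0,0,0,0,0,0]])

```text
t: 17.55
tcp_pos: [0.5611, 0.0021, 0.1981]
orientation: [-3.139, 0.0, 1.116]
ft_force: [0.4, 0.6, -3.8]
finger_gap: 0.564
```

```bash
python3 - <<'E'
from h import *
f=[]
for i in range(3): m=camera_model("wrist");st=state();im=snapshot("wrist");f.append(state()["ft_force"])
print(st["tcp_pos"],st["orientation"],np.mean(f,0),st["t"],st["finger_gap"])
cv2.imwrite("pics/w5raw.png",im)
c=np.array([.5626,-.2663]);u=np.array([-.440,-.898]);v=np.array([.898,-.440])
def W(x,y,z): return [*(c+u*x+v*y),z]
L=lambda pts,col: cv2.polylines(im,[topix(m,pts).astype(np.int32)],False,col,1)
L([W(-.1,-.16,.147),W(-.1,0,.147)],(0,0,255)); L([W(-.11,-.145,.1),W(-.11,-.005,.1)],(255,0,0))
for y in(-.145,-.092): L([W(-.11,y,.1),W(-.1,y,.1)],(0,255,255))
L([W(-.1,-.16,.147),W(.1,-.16,.147)],(0,0,255))
cv2.imwrite("pics/w5.png",im)
for t in["lane_mouth","lane_home","door_hinge","door_push"]: print(t,[(round(d["confidence"],2),np.round(d["at"],1).tolist()) for d in pinpoint("wrist",t)])
E
```

```text
[0.56133408 0.00221303 0.19876435] [-3.14047149e+00  1.24474304e-04  1.11626430e+00] [ 0.11239261  0.78162834 -3.59636158] 17.65 0.5626681319701102
lane_mouth []
lane_home []
door_hinge []
door_push [(0.94, [487.7, 329.2])]
```

View pics/w5.png

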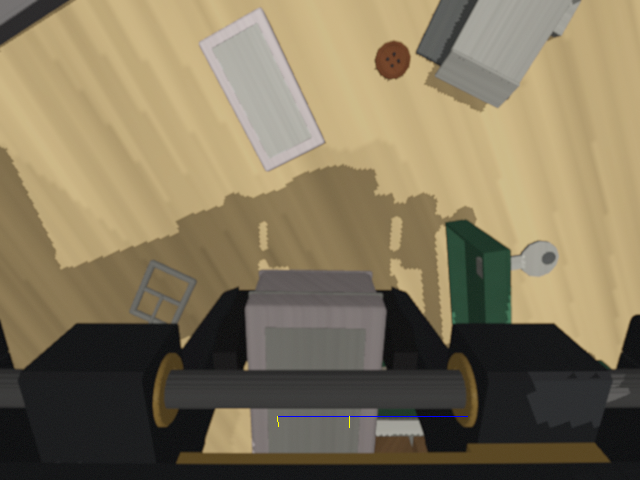

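```bash
python3 - <<'E'
from h import *
im=cv2.imread("pics/top0.png").astype(np.float32); m=camera_model("top")
c=np.array([.5626,-.2663]);u=np.array([-.440,-.898]);v=np.array([.898,-.440])
def W(x,y,z=.147): return [*(c+u*x+v*y),z]
S=np.arange(-14,15,1.)/1000
def prof(f,ts):
    out=[]
    for s in S:
        q=topix(m,[f(s,t) for t in ts]).astype(np.float32)
        out.append(cv2.remap(im,q[:,0].reshape(1,-1),q[:,1].reshape(1,-1),cv2.INTER_LINEAR)[0].mean(0))
    return np.array(out)
for n,f in(("-y edge",lambda s,t:W(t,-.16-s)),("+y edge",lambda s,t:W(t,.16+s)),("front",lambda s,t:W(-.1-s,t)),("back",lambda s,t:W(.1+s,t))):
    L=.07 if "y" in n else .13
    for lo,hi in((-L,-.02),(.02,L)):
        if n=="front" and lo>0: lo,hi=.1,.15
        p=prof(f,np.linspace(lo,hi,25)); print(n,lo,hi); print(np.round(p[:,1]).astype(int).tolist())
E
```

```text
-y edge -0.07 -0.02
[77, 77, 77, 78, 78, 78, 78, 78, 78, 78, 79, 78, 71, 59, 43, 31, 26, 24, 27, 43, 69, 95, 115, 124, 126, 126, 126, 127, 127]
-y edge 0.02 0.07
[74, 74, 74, 74, 74, 74, 74, 74, 74, 74, 74, 74, 68, 49, 28, 21, 21, 25, 36, 54, 80, 104, 120, 124, 125, 125, 125, 125, 125]
+y edge -0.07 -0.02
[71, 70, 70, 70, 70, 70, 70, 69, 70, 70, 70, 70, 73, 82, 96, 112, 123, 129, 131, 131, 131, 131, 131, 132, 132, 131, 131, 131, 131]
+y edge 0.02 0.07
[69, 69, 69, 69, 69, 69, 69, 69, 69, 69, 69, 69, 72, 79, 94, 111, 124, 131, 134, 135, 136, 137, 137, 138, 138, 138, 138, 138, 138]
front -0.13 -0.02
[77, 77, 77, 77, 77, 77, 77, 77, 76, 74, 67, 54, 43, 40, 39, 43, 50, 69, 91, 108, 119, 124, 124, 124, 124, 124, 123, 123, 119]
front 0.1 0.15
[71, 71, 71, 72, 72, 71, 71, 71, 71, 70, 65, 55, 50, 55, 62, 57, 44, 33, 32, 36, 37, 37, 38, 42, 48, 55, 61, 65, 65]
back -0.13 -0.02
[72, 72, 72, 71, 71, 71, 71, 71, 72, 72, 72, 72, 72, 72, 74, 77, 89, 103, 114, 121, 122, 122, 122, 123, 122, 122, 122, 122, 122]
back 0.02 0.13
[70, 70, 70, 70, 70, 70, 70, 70, 70, 70, 70, 70, 70, 71, 73, 77, 90, 108, 119, 124, 126, 126, 126, 126, 126, 126, 126, 126, 126]
```

```bash
cat >> h.py <<'E'
C=np.array([.5618,-.2692]);A=np.radians(-116.0);U=np.array([np.cos(A),np.sin(A)]);V=np.array([-U[1],U[0]])
def P(x,y,z): return [*(C+U*x+V*y),z]
def own(p): d=np.asarray(p)[:2]-C; return np.round([d@U*1000,d@V*1000,p[2]*1000],1)
YAW=A+np.pi
E
python3 -c "
from h import *
s=state();print(own(s['tcp_pos']),s['orientation'],YAW)
s=plan(P(-.207,-.1185,.199),YAW,2); s=plan(P(-.207,-.1185,.1326),YAW,4,s)
"
```

```text
[-243.5 -118.9  199.3] [ 3.14146539e+00 -4.83357306e-05  1.11540415e+00] 1.1170107212763707
2 x [-1.82, 0.02, 0.02] [0.0001, -0.0, -0.0008] len cm/row 1.82
4 x [-0.0, -0.0, 1.66] [0.0, 0.0, 0.0] len cm/row 1.66
```

>>> step_arm(series=[[4,-1.82,0.02,0,0,0,-0.001],[4,-1.82,0.02,0,0,0,-0.001],[4,0,0,2,0,0,0],[4,0,0,2.5,0,0,0],[4,0,0,1.6,0,0,0],[4,0,0,0.55,0,0,0],[4,0,0,0,0,0,0],[4,0,0,0,0,0,0]])

```text
t: 18.7
tcp_pos: [0.5466, -0.0315, 0.1336]
orientation: [3.14, -0.0, 1.117]
ft_force: [-0.5, -0.7, -4.1]
finger_gap: 0.562
```

```bash
python3 - <<'E'
from h import *
im=snapshot("side");m=camera_model("side")
s=state();print(own(s['tcp_pos']),s['orientation'],s['ft_force'])
for q in topix(m,[P(-.11,-.1185,.1),P(-.1,-.16,.147),P(-.1,.16,.147),P(.1,-.16,.147),P(.1,.16,.147)]): print(q.round())
q=topix(m,[P(-.1,-.16,.147),P(-.1,.16,.147),P(.1,.16,.147),P(.1,-.16,.147)])
cv2.polylines(im,[(q*8).round().astype(np.int32)],True,(0,0,255),1,shift=3)
top=snapshot("top");mt=camera_model("top")
q=topix(mt,[P(-.1,-.16,.147),P(-.1,.16,.147),P(.1,.16,.147),P(.1,-.16,.147)])
cv2.polylines(top,[(q*8).round().astype(np.int32)],True,(0,0,255),1,shift=3)
cv2.imwrite("pics/v6.png",np.hstack([cv2.resize(im[200:420,250:450],(400,440)),cv2.resize(top[170:390,340:540],(400,440))]))
E
```

```text
[-207.  -117.9  133.7] [ 3.13973524e+00 -3.57084869e-04  1.11705635e+00] [ 0.94908013 -0.51596602 -4.28294572]
[338. 299.]
[320. 290.]
[459. 285.]
[323. 365.]
[476. 359.]
```

View pics/v6.png

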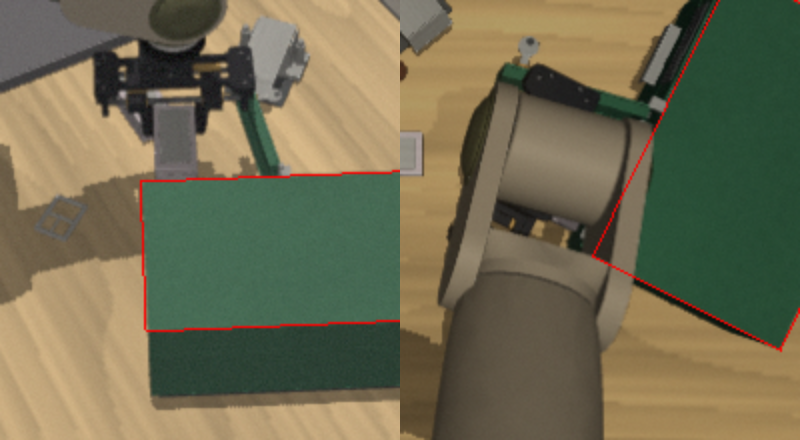

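The cabinet pose fits both views. The red roof outline lies on the edges, and the tin is lined up in front of the lane. I insert slowly.

>>> step_arm(series=[[4,-0.8,0,0,0,0,0],[4,-0.8,0,0,0,0,0],[4,-0.6,0,0,0,0,0],[4,-0.6,0,0,0,0,0],[4,-0.4,0,0,0,0,0],[4,0,0,0,0,0,0]])

```text
t: 19.4
tcp_pos: [0.532, -0.0609, 0.1328]
orientation: [3.141, 0.0, 1.116]
ft_force: [0.1, -0.9, -4.3]
finger_gap: 0.567
```

>>> step_arm(series=[[4,-0.6,0,0,0,0,0],[4,-0.8,0,0,0,0,0],[4,-0.8,0,0,0,0,0],[4,-0.6,0,0,0,0,0],[4,0,0,0,0,0,0]])

```text
t: 19.9
tcp_pos: [0.5195, -0.0863, 0.1328]
orientation: [3.141, 0.0, 1.116]
ft_force: [0.8, -1.3, -4.0]
finger_gap: 0.567
```

>>> step_arm(series=[[4,-0.8,0,0,0,0,0],[4,-0.8,0,0,0,0,0],[4,-0.5,0,0,0,0,0],[4,0,0,0.1,0,0,0],[4,0,0,0.1,0,0,0],[4,0,0,0,0,0,0]])

```text
t: 20.5
tcp_pos: [0.5106, -0.1043, 0.1306]
orientation: [-3.142, 0.0, 1.117]
ft_force: [0.8, -2.0, -4.5]
finger_gap: 0.565
```

```bash
python3 -c "
from h import *
s=state();print(own(s['tcp_pos']),s['orientation'],s['ft_force'],s['ft_torque'])
"
```

```text
[-125.8 -118.3  130.6] [-3.14156503e+00  2.89265128e-04  1.11714044e+00] [ 0.81084793 -1.99342756 -4.52853639] [-0.17048661 -0.3596786   0.20319467]
```

Lower to the shelf and release.

>>> step_arm(series=[[4,0,0,0.1,0,0,0],[4,0,0,0.05,0,0,0],[4,0,0,0,0,0,0]])

```text
t: 20.8
tcp_pos: [0.5107, -0.1041, 0.1296]
orientation: [3.141, -0.0, 1.117]
ft_force: [-0.2, 0.8, 3.5]
finger_gap: 0.561
```

>>> step_arm(series=[[6.2,0,0,0,0,0,0],[6.2,0,0,0,0,0,0],[6.2,0,0,0,0,0,0],[6.2,1.0,0,-0.05,0,0,0],[6.2,2.0,0,-0.1,0,0,0],[6.2,2.0,0,-0.1,0,0,0],[0,0,0,0,0,0,0],[0,0,0,0,0,0,0],[0,0,0,0,0,0,0],[0,0,0,0,0,0,0],[0,0,0,0,0,0,0],[0,0,0,0,0,0,0]], squeeze=30)

```text
t: 22.0
tcp_pos: [0.5324, -0.0596, 0.1318]
orientation: [3.142, 0.0, 1.116]
ft_force: [-0.3, -0.3, -0.4]
finger_gap: 0.188
```

```bash
python3 - <<'E'
from h import *
im=snapshot("side");m=camera_model("side");w=snapshot("wrist");mw=camera_model("wrist")
s=state();print(own(s['tcp_pos']),s['orientation'],s['ft_force'],s['finger_gap'],s['t'])
for x in(-.144,-.11): print(topix(mw,[P(x,-.1185,.136)]).round(),topix(m,[P(x,-.1185,.136)]).round())
cv2.imwrite("pics/v7.png",np.hstack([cv2.resize(im[200:340,270:410],(400,400)),cv2.resize(w[180:480,120:520],(400,300))[:400] if 0 else cv2.copyMakeBorder(cv2.resize(w[180:480,120:520],(400,300)),0,100,0,0,0)]))
E
```

```text
[-175.6 -118.3  131.7] [-3.14153663e+00  2.47591130e-05  1.11658981e+00] [0.36286612 0.51985423 0.72634778] 0.09496705631172239 22.1
[[310. 412.]] [[337. 278.]]
[[311. 477.]] [[338. 289.]]
```

View pics/v7.png

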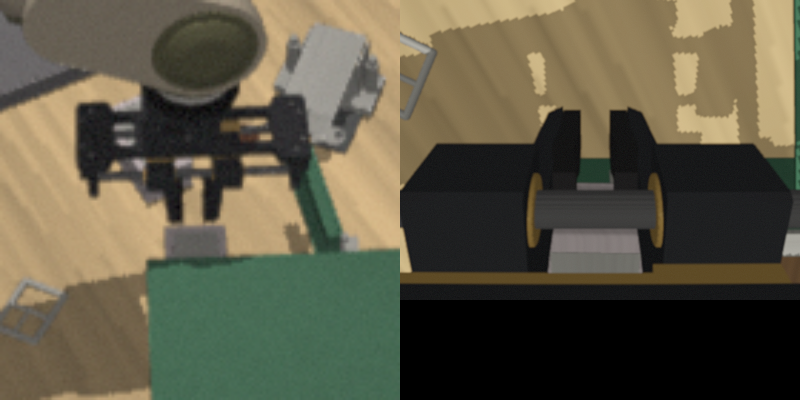

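The tin lies level in the lane with its outer end sticking out. The fingers are closing, and next comes the push.

>>> step_arm(series=[[0,-0.7,0,0,0,0,0],[0,-0.8,0,0,0,0,0],[0,-0.4,0,0,0,0,0],[0,-0.4,0,0,0,0,0],[0,-0.5,0,0,0,0,0],[0,-0.5,0,0,0,0,0],[0,-0.5,0,0,0,0,0],[0,-0.5,0,0,0,0,0],[0,-0.4,0,0,0,0,0],[0,-0.3,0,0,0,0,0]])

```text
t: 23.1
tcp_pos: [0.5105, -0.1046, 0.1318]
orientation: [3.142, -0.0, 1.117]
ft_force: [0.9, 1.4, 0.4]
finger_gap: 0.002
```

```bash
python3 -c "
from h import *
s=state();print(own(s['tcp_pos']),s['ft_force'],'axial',s['ft_force'][:2]@U,s['finger_gap'],s['t'])
"
```

```text
[-125.5 -118.3  131.8] [0.86520648 1.38704687 0.36489825] axial -1.6259510263432255 0.0015973120610742306 23.1
```

>>> step_arm(series=[[0,-0.2,0,0,0,0,0],[0,-0.2,0,0,0,0,0],[0,-0.15,0,0,0,0,0],[0,0,0,0,0,0,0]])

```text
t: 23.5
tcp_pos: [0.5081, -0.1094, 0.1318]
orientation: [-3.142, 0.0, 1.117]
ft_force: [0.6, -0.3, -0.7]
finger_gap: 0.006
```

```bash
python3 -c "
from h import *
s=state();print(own(s['tcp_pos']),s['ft_force'],'axial',s['ft_force'][:2]@U,s['finger_gap'],s['t'])
"
```

```text
[-120.1 -118.3  131.8] [ 0.62217773 -0.32334137 -0.67598033] axial 0.017872538632292944 0.00581244359709055 23.5
```

>>> step_arm(series=[[0,-0.1,0,0,0,0,0],[0,-0.1,0,0,0,0,0],[0,0,0,0,0,0,0]])

```text
t: 23.8
tcp_pos: [0.5074, -0.1108, 0.1318]
orientation: [3.141, -0.0, 1.117]
ft_force: [1.9, 4.3, 0.4]
finger_gap: 0.008
```

>>> step_arm(series=[[0,-0.1,0,0,0,0,0],[0,0,0,0,0,0,0]])

```text
t: 24.0
tcp_pos: [0.507, -0.1115, 0.1318]
orientation: [3.141, -0.001, 1.117]
ft_force: [3.3, 6.1, 1.3]
finger_gap: 0.0
```

>>> step_arm(series=[[0,-0.04,0,0,0,0,0],[0,0,0,0,0,0,0],[0,0,0,0,0,0,0],[0,0,0,0,0,0,0]])

```text
t: 24.4
tcp_pos: [0.5069, -0.1117, 0.1318]
orientation: [3.141, -0.001, 1.117]
ft_force: [3.1, 6.2, 0.9]
finger_gap: 0.007
```

```bash
python3 -c "
from h import *
for i in range(3):
  snapshot('wrist');s=state();print(own(s['tcp_pos']),'axial',s['ft_force'][:2]@U,s['t'])
"
```

```text
[-117.5 -118.4  131.8] axial -7.130345216226844 24.45
[-117.5 -118.3  131.8] axial -7.189437906939657 24.5
[-117.5 -118.3  131.8] axial -6.684966366398263 24.55
```

>>> step_arm(series=[[0,0.3,0,0,0,0,0],[0,0.7,0,0,0,0,0],[0,1.5,0,0,0,0,0],[0,2,0,-1,0,0,0],[0,1,0,-3,0,0,0],[0,0,0,-3,0,0,0],[0,0,0,-1,0,0,0]])

```text
t: 25.25
tcp_pos: [0.5319, -0.062, 0.2143]
orientation: [3.137, -0.0, 1.118]
ft_force: [0.0, 0.4, -0.3]
finger_gap: 0.006
```

```bash
python3 - <<'E'
from h import *
im=snapshot("top");m=camera_model("top")
t=state();print(t['tcp_pos'],t['t'])
for n in["door_hinge","door_push"]: print(n,[(round(d["confidence"],2),proj(m,[d["at"]],.121).round(4)) for d in pinpoint("top",n)])
s=plan([.6795,-.0971,.212],-.288,12)
p=np.array(t['tcp_pos'])
H=np.array([.6122,-.1658])
def T(a,k): d=np.array([np.cos(a),np.sin(a)]);n=np.array([-d[1],d[0]]); return [*(H+.085*d-k*n),.132]
a0=np.radians(73.5)
s=plan(T(a0,.045),-.288,3,s); s=plan(T(a0,.02),-.288,3,s); s=plan(T(np.radians(145),.02),np.radians(55),18,s); s=plan(T(np.radians(154),.018),np.radians(64),6,s)
w=snapshot("wrist");mw=camera_model("wrist")
print("tin end px", topix(mw,[P(-.11,-.1435,.136),P(-.11,-.0935,.136)]).round())
cv2.imwrite("pics/v8.png",np.vstack([cv2.resize(w[240:],(640,240)),cv2.resize(im[170:320,360:520],(320,300),interpolation=cv2.INTER_CUBIC).repeat(2,1)[:, :640]]))
E
```

```text
[ 0.53177268 -0.06229839  0.21436272] 25.3
door_hinge []
door_push [(0.67, array([[ 0.6424, -0.0816,  0.121 ]]))]
12 x [1.06, 0.89, -0.01] [-0.0, 0.0, 0.1171] len cm/row 1.38
3 x [-0.0, -0.0, 2.67] [0.0, 0.0, 0.0] len cm/row 2.67
3 x [-0.83, 0.0, 0.0] [0.0, 0.0, 0.0] len cm/row 0.83
18 x [-0.59, -0.12, -0.0] [0.0, 0.0, -0.0693] len cm/row 0.61
6 x [-0.26, -0.05, -0.0] [0.0, 0.0, -0.0262] len cm/row 0.26
tin end px [[273. 357.]
 [353. 357.]]
```

View pics/v8.png

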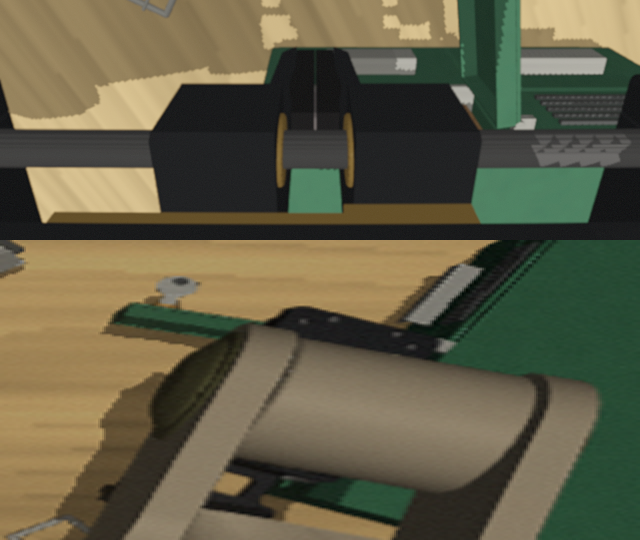

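The gripper hides the tin's end here, and the door is unmoved. I cross over to the door's outer side.

>>> step_arm(series=[[0,1.06,0.89,0,0,0,0.1171],[0,1.06,0.89,0,0,0,0.1171],[0,1.06,0.89,0,0,0,0.1171],[0,1.06,0.89,0,0,0,0.1171],[0,1.06,0.89,0,0,0,0.1171],[0,1.06,0.89,0,0,0,0.1171],[0,1.06,0.89,0,0,0,0.1171],[0,1.06,0.89,0,0,0,0.1171],[0,1.06,0.89,0,0,0,0.1171],[0,1.06,0.89,0,0,0,0.1171],[0,1.06,0.89,0,0,0,0.1171],[0,1.06,0.89,0,0,0,0.1171]])

```text
t: 26.65
tcp_pos: [0.6799, -0.0973, 0.2093]
orientation: [-3.142, 0.004, -0.293]
ft_force: [-0.9, 0.4, -0.5]
finger_gap: 0.003
```

```bash
python3 - <<'E'
from h import *
w=snapshot("wrist");mw=camera_model("wrist");im=snapshot("top");m=camera_model("top")
s=state();print(s['tcp_pos'],s['orientation'],s['t'])
for n in["door_hinge","door_push","tin_p"]: print(n,[(round(d["confidence"],2),proj(mw,[d["at"]],.121).round(4)) for d in pinpoint("wrist",n)])
print("tip",topix(mw,[[.6795,-.0971,.11]]), "tin end",topix(m,[P(-.11,-.1435,.136),P(-.11,-.0935,.136),P(-.1,-.1435,.136)]).round(1))
cv2.imwrite("pics/v9.png",np.hstack([cv2.resize(w,(480,360)),cv2.resize(im[235:307,400:464],(320,360),interpolation=cv2.INTER_CUBIC)]))
E
```

```text
[ 0.67995261 -0.09821509  0.2091616 ] [ 3.14142464e+00  3.12105959e-03 -2.90970301e-01] 26.75
door_hinge []
door_push []
tin_p [(0.88, array([[0.6417, 0.0215, 0.121 ]]))]
tip [[312.14737115 253.12485761]] tin end [[433.7 288. ]
 [444.5 265.8]
 [438.2 290.3]]
```

View pics/v9.png

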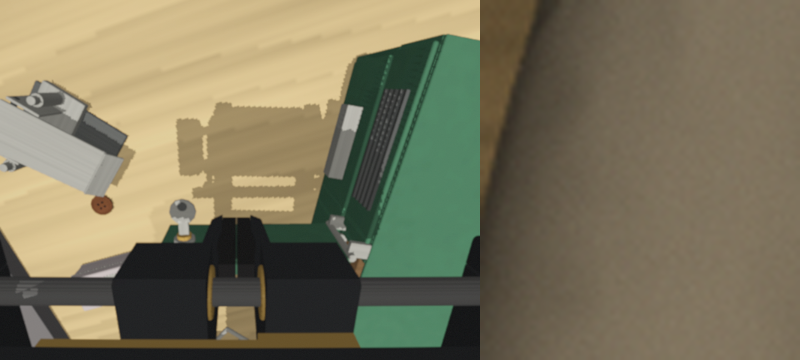

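The fingers stand between the key (182,215) and the hinge (350,245), in front of the outer face. I lower and approach.

>>> step_arm(series=[[0,0,0,3,0,0,0],[0,0,0,3,0,0,0],[0,0,0,1.7,0,0,0],[0,-0.83,0,0,0,0,0],[0,-0.83,0,0,0,0,0],[0,-0.83,0,0,0,0,0]])

```text
t: 27.5
tcp_pos: [0.6554, -0.0895, 0.1363]
orientation: [3.142, -0.002, -0.287]
ft_force: [-0.5, 0.1, 0.8]
finger_gap: 0.004
```

>>> step_arm(series=[[0,-0.59,-0.12,0,0,0,-0.0693],[0,-0.59,-0.12,0,0,0,-0.0693],[0,-0.59,-0.12,0,0,0,-0.0693],[0,-0.59,-0.12,0,0,0,-0.0693],[0,-0.59,-0.12,0,0,0,-0.0693],[0,-0.59,-0.12,0,0,0,-0.0693]])

```text
t: 28.1
tcp_pos: [0.6215, -0.0786, 0.1364]
orientation: [3.14, -0.003, 0.131]
ft_force: [0.2, -0.1, -0.4]
finger_gap: 0.001
```

```bash
python3 - <<'E'
from h import *
s=state();print(s['tcp_pos'],s['orientation'],s['ft_force'],s['t'])
d=s['tcp_pos'][:2]-np.array([.6122,-.1658]);a=s['orientation'][2]+np.pi/2
print("r,k",d@[np.cos(a),np.sin(a)],-d@[-np.sin(a),np.cos(a)])
E
```

```text
[ 0.62154231 -0.07856371  0.13638892] [ 3.14038420e+00 -2.68583425e-03  1.31010682e-01] [ 0.16268945 -0.13775675 -0.37692415] 28.1
r,k 0.08526826804724744 0.02065846874422299
```

>>> step_arm(series=[[0,-0.59,-0.12,0,0,0,-0.0693],[0,-0.59,-0.12,0,0,0,-0.0693],[0,-0.59,-0.12,0,0,0,-0.0693],[0,-0.59,-0.12,0,0,0,-0.0693],[0,-0.59,-0.12,0,0,0,-0.0693],[0,-0.59,-0.12,0,0,0,-0.0693],[0,-0.59,-0.12,0,0,0,-0.0693],[0,-0.59,-0.12,0,0,0,-0.0693]])

```text
t: 28.9
tcp_pos: [0.5746, -0.0865, 0.1363]
orientation: [3.14, -0.002, 0.685]
ft_force: [-0.2, 0.9, 0.2]
finger_gap: 0.001
```

```bash
python3 - <<'E'
from h import *
s=state();print(s['tcp_pos'],s['orientation'],s['ft_force'],s['t'])
im=snapshot("side"); cv2.imwrite("pics/v10.png",cv2.resize(im[200:340,270:450],(720,560),interpolation=cv2.INTER_CUBIC))
E
```

```text
[ 0.57455945 -0.08649706  0.13626796] [ 3.13953307e+00 -1.61780973e-03  6.85438022e-01] [-0.19004872  0.91347583  0.20966187] 28.9
```

View pics/v10.png

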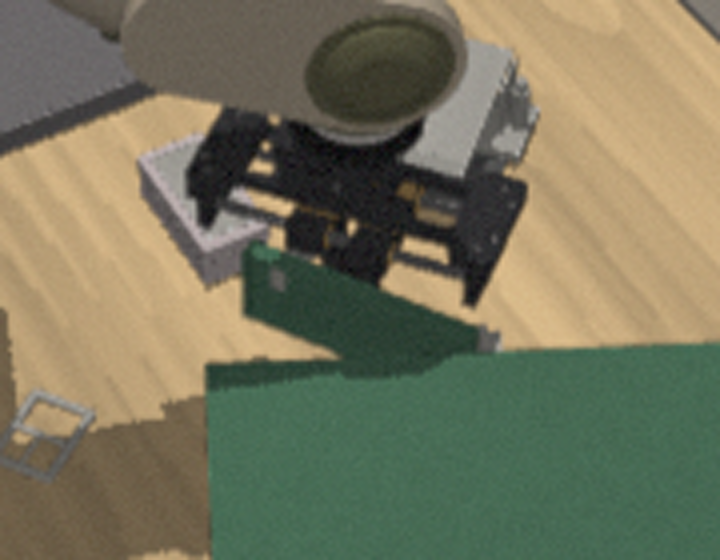

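The door is following the fingers, and no tin shows in front of the roof edge. I continue slowly.

>>> step_arm(series=[[0,-0.59,-0.12,0,0,0,-0.0693],[0,-0.59,-0.12,0,0,0,-0.0693],[0,-0.45,-0.09,0,0,0,-0.05],[0,-0.45,-0.09,0,0,0,-0.05],[0,-0.27,-0.06,0,0,0,-0.03]])

```text
t: 29.45
tcp_pos: [0.5548, -0.0999, 0.1359]
orientation: [3.14, -0.001, 0.951]
ft_force: [0.3, 1.1, 0.2]
finger_gap: 0.004
```

```bash
python3 - <<'E'
from h import *
s=state();print(own(s['tcp_pos']),s['orientation'],s['ft_force'],s['ft_force'][:2]@U,s['t'])
plan(P(-.135,-.085,.136),YAW,6)
E
```

```text
[-149.1  -80.5  135.9] [ 3.13975358e+00 -6.14015835e-04  9.51205850e-01] [0.30667803 1.12861155 0.22778854] -1.1488281377596403 29.45
6 x [-0.24, -0.05, -0.0] [0.0003, -0.0001, -0.0276] len cm/row 0.25
```

>>> step_arm(series=[[0,-0.24,-0.05,0,0,0,-0.0276],[0,-0.24,-0.05,0,0,0,-0.0276],[0,-0.24,-0.05,0,0,0,-0.0276],[0,-0.24,-0.05,0,0,0,-0.0276]])

```text
t: 29.85
tcp_pos: [0.548, -0.1067, 0.1359]
orientation: [3.14, -0.0, 1.061]
ft_force: [-0.0, 1.2, -0.5]
finger_gap: 0.008
```

>>> step_arm(series=[[0,-0.24,-0.05,0,0,0,-0.0276],[0,-0.24,-0.05,0,0,0,-0.0276]])

```text
t: 30.05
tcp_pos: [0.5448, -0.1105, 0.1359]
orientation: [3.14, -0.0, 1.116]
ft_force: [-0.1, 0.6, 0.3]
finger_gap: 0.004
```

>>> step_arm(series=[[0,-0.1,0,0,0,0,0],[0,0,0,0,0,0,0]])

```text
t: 30.25
tcp_pos: [0.5445, -0.1116, 0.1355]
orientation: [3.14, -0.0, 1.115]
ft_force: [0.2, 0.2, -0.1]
finger_gap: 0.002
```

>>> step_arm(series=[[0,-0.1,0,0,0,0,0],[0,-0.1,0,0,0,0,0],[0,0,0,0,0,0,0]])

```text
t: 30.55
tcp_pos: [0.5436, -0.1135, 0.1348]
orientation: [3.141, 0.0, 1.116]
ft_force: [-0.6, 0.1, 0.9]
finger_gap: 0.005
```

>>> step_arm(series=[[0,-0.1,0,0,0,0,0],[0,-0.1,0,0,0,0,0],[0,0,0,0,0,0,0]])

```text
t: 30.85
tcp_pos: [0.5427, -0.1153, 0.1347]
orientation: [-3.141, 0.0, 1.116]
ft_force: [-0.3, 0.7, 0.4]
finger_gap: 0.01
```

```bash
python3 - <<'E'
from h import *
s=state();print(own(s['tcp_pos']),s['ft_force'],s['ft_force'][:2]@U,s['t'])
E
```

```text
[-129.9  -84.6  134.7] [-0.33730041  0.72615903  0.44310051] -0.5048046473532033 30.85
```

>>> step_arm(series=[[0,-0.1,0,0,0,0,0],[0,-0.1,0,0,0,0,0],[0,0,0,0,0,0,0]])

```text
t: 31.15
tcp_pos: [0.5418, -0.1172, 0.1347]
orientation: [-3.142, 0.0, 1.116]
ft_force: [-0.8, 0.5, -0.4]
finger_gap: 0.006
```

>>> step_arm(series=[[0,-0.1,0,0,0,0,0],[0,-0.1,0,0,0,0,0],[0,0,0,0,0,0,0]])

```text
t: 31.45
tcp_pos: [0.541, -0.119, 0.1348]
orientation: [3.142, 0.0, 1.116]
ft_force: [0.2, 1.2, 1.1]
finger_gap: 0.003
```

```bash
python3 - <<'E'
from h import *
f=[]
for i in range(2): im=snapshot("side"); s=state(); f.append(s['ft_force'][:2]@U)
print(own(s['tcp_pos']),f,s['t'])
cv2.imwrite("pics/v11.png",cv2.resize(im[200:340,270:450],(720,560),interpolation=cv2.INTER_CUBIC))
E
```

```text
[-125.9  -84.5  134.8] [np.float64(0.4930463018440799), np.float64(-0.28107167726607585)] 31.55
```

View pics/v11.png

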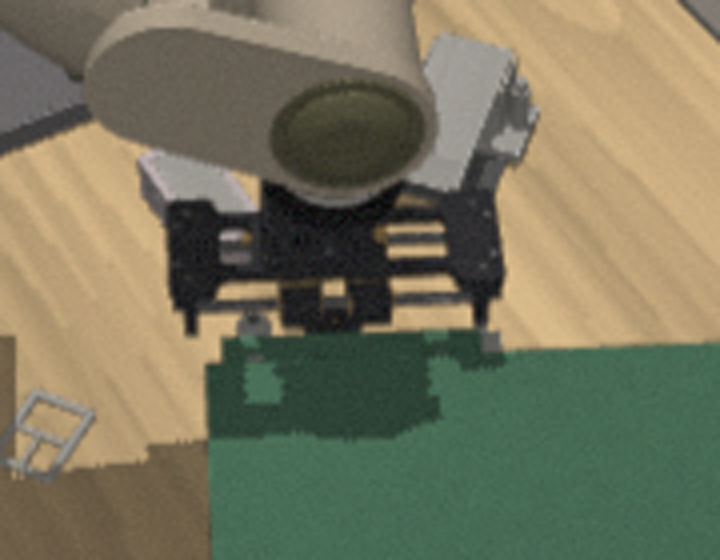

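>>> step_arm(series=[[0,-0.1,0,0,0,0,0],[0,-0.1,0,0,0,0,0],[0,0,0,0,0,0,0]])

```text
t: 31.85
tcp_pos: [0.5409, -0.1192, 0.1348]
orientation: [3.141, -0.003, 1.116]
ft_force: [6.4, 9.1, -0.7]
finger_gap: 0.001
```

>>> step_arm(series=[[0,-0.1,0,0,0,0,0],[0,0,0,0,0,0,0]])

```text
t: 32.05
tcp_pos: [0.5409, -0.1193, 0.1349]
orientation: [3.14, -0.005, 1.117]
ft_force: [9.1, 14.7, -0.6]
finger_gap: 0.009
```

```bash
python3 - <<'E'
from h import *
s=state();print(own(s['tcp_pos']),s['ft_force'],s['ft_force'][:2]@U,s['t'])
E
```

```text
[-125.6  -84.5  134.9] [ 9.1437406  14.71700973 -0.57463661] -17.23591277367559 32.05
```

>>> step_arm(series=[[0,0.3,0,0,0,0,0],[0,0.5,0,0,0,0,0],[0,2,0,0,0,0,0],[0,4,0,-1,0,0,0],[0,3,0,-4,0,0,0],[0,3,0,-4,0,0,0],[0,4,0,-2,0,0,0],[0,4,0,0,0,0,0],[0,3,0,0,0,0,0],[0,0,0,0,0,0,0]])

```text
t: 33.05
tcp_pos: [0.6448, 0.0953, 0.2442]
orientation: [-3.141, -0.0, 1.12]
ft_force: [-0.2, -0.2, 0.7]
finger_gap: 0.007
```

```bash
python3 - <<'E'
from h import *
s=state();print(own(s['tcp_pos']),s['ft_force'],s['t'])
im=snapshot("side");t=snapshot("top");m=camera_model("side")
for n in["door_hinge","door_push","buckle","button","punch","tin_p"]:
  print(n,[(round(d["confidence"],2),np.round(d["box"])) for d in search_frame("top",n)] if "door" not in n else [(c,round(d["confidence"],2),own(proj(camera_model(c),[d["at"]],.121)[0])) for c in("side","top") for d in pinpoint(c,n)])
for pts,col in(([P(-.1,-.16,.147),P(-.1,.16,.147)],(0,0,255)),([P(-.1165,-.15,.15),P(-.1165,0,.15)],(255,0,0))):
    cv2.polylines(im,[(topix(m,pts)*8).round().astype(np.int32)],True,col,1,shift=3)
cv2.imwrite("pics/v12.png",np.hstack([cv2.resize(im[200:350,290:420],(400,462),interpolation=cv2.INTER_CUBIC),cv2.resize(t[130:361,300:500],(400,462))]))
E
```

```text
[-364.   -85.2  244.2] [-0.19423374 -0.24604924  0.65886105] 33.05
door_hinge [('side', 0.6, array([-109.1,    4.7,  121. ])), ('top', 0.77, array([-119.8,   -3.6,  121. ]))]
door_push [('side', 0.93, array([-125.6,  -84. ,  121. ])), ('top', 0.64, array([-116.8,  -83.2,  121. ]))]
buckle [(0.74, array([384., 320.,  19.,  26.]))]
button []
punch []
tin_p [(0.96, array([143., 304.,  35.,  49.])), (0.5, array([443., 257.,  62.,  71.]))]
```

View pics/v12.png

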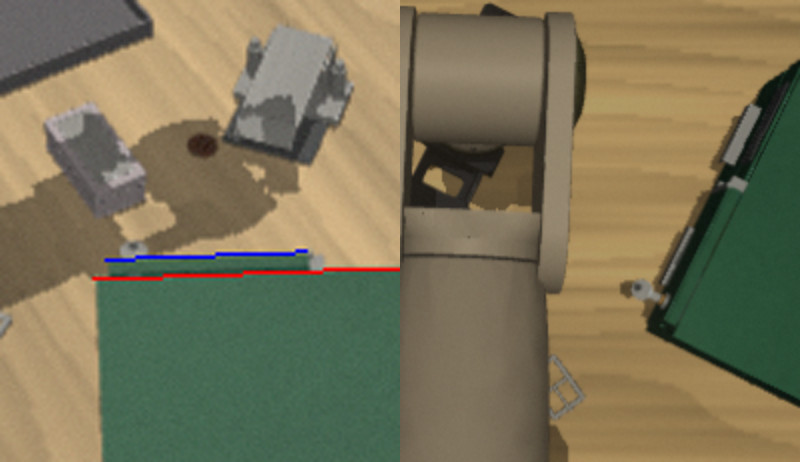

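```bash
python3 -c "
from bench import *
print(hand_in())"
```

```text
the job is handed in; nothing more can be done
None
```

I finished the job and handed it in at about 33 s of the 72 s allowed.

- **Hefting:** I took both tins out of the tray in turn. The tin that lay nearer the robot read about 4.1 N and the other about 1.5 N, roughly 0.27 kg apart. The lighter one stands upright on the bare table at about (0.570, 0.106).
- **Lane:** I slid the heavier tin into the free lane and pressed it against the buffer with about 7 N along the lane. That reading includes roughly 1.6 N of sliding friction. The fingers stopped where the tin should be squeezing the buffer by 1 to 2 mm.
- **Door:** I pushed it until it hit a hard stop, at about 17 N. In the last side and top pictures it lies parallel to the roof edge, with its outer face where the fingers stopped.

**Checks that failed or were limited:**
- I never saw the tin in its final place, because the gripper hid it and then the door did. That it is home rests on the finger position and the push force.
- In the last top picture the networks missed the button and the punch, which the arm covered. Both show in the side picture, apparently where they were.
- The arm partly covered the buckle too, so its last measured position is rough. It shows no sign of having moved.
- The two cameras put the door's push point about 9 mm apart, but both agree the door is parallel to the cabinet front.

I viewed 12 pictures, two over the budget.

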